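# Weigh the jars on the pantry's sliding-poise scale

### The arm

A 6-joint arm with a two-finger parallel gripper is mounted at the origin on the work surface. World frame = base frame: x ahead of the robot, y to its left, z up, the work surface at z = 0. Lengths are in m, angles in rad, forces in N, time in s.
With the tool pointing down it reaches from about 0.225 to 0.875 m from the base axis. Payload 3.4 kg.
Tool frame: the origin (TCP) lies at the very end of the fingers, on their centre line; the grasp point (between the pads) lies 19 mm behind it; z points along the fingers, y is the line along which they close (so a half turn about z gives the same grasp; the last joint's range is limited). The gripper opens to 85 mm and grips with 20 to 120 N. Pads are 22 mm wide; open, the fingers measure 114 mm over their backs; the gripper's body (76 mm by 85 mm) begins 54 mm behind the grasp point. The pads swing forward as they close: fully open they stand 13 mm farther back than shut.
Start: joints at [1.035, 0.276, 1.505, -0, 1.361, -0.121], TCP at [0.232, 0.526, 0.231] pointing down, gripper open.
Joint ranges: [-2.89, 2.89], [-0.75, 2.08], [0.22, 2.7], [-1.18, 4.32], [0.11, 2.71], [-2.7, 2.7]. Speed limits (rad/s): [2.57, 2.57, 3.14, 3.14, 3.14, 3.14].

### API

Orientations are given as a unit quaternion [w, x, y, z].
In Python, from rig import readout, vision, manip gives the robot as it stands.
- The arm moves only by the shell command python3 -m handwheel 'ROWS' [FORCE]. ROWS is JSON, a list of rows, each a list of 3 entries, a list of its own where there are three numbers: the shift along the tool's x, y, z in mm, then the turn, a rotation vector about the tool's x, y, z in units of 6 degrees (1.0 is 6 degrees), then the closure, from -1 (fully open) to 1 (shut), so that 0 is half open. A call has 1 to 20 rows; each row shifts and turns the commanded pose from where the row before left it, along the tool's axes as they then stand; what a row does not reach is not made up. A row lasts 1/8 s, in which the tool goes at most 62.5 mm and 10.7 degrees, less where a joint would pass 70% of its speed; a pose out of reach is approached as far as the arm can. A call is refused whole if a number of a shift passes 62.5 or a number of a turn 1, either way. A call with a gripper value outside its range is refused whole. The fingers move at their own pace and stop on an object; FORCE is the grip in N (left out, the last holds). Time passes only in rows, so rows that do not move let the fingers close. It gives the time, the measured TCP pose, the force, the opening and the grip force at its end, in the units of the state.
- readout.get_state(): the state, without advancing time (a new reading comes with each control period).
- vision.get_image(name): name is "side" or "top"; returns the picture (400x640x3 uint8, blue, green, red); there is no depth.
- vision.camera_params(name): a dict with "intrinsics" (3x3 intrinsics, pixels), "rvec" (rotation vector, rad) and "tvec" (3), from world to camera coordinates, as OpenCV has them. Camera axes: x right, y down, z forward; pixel columns grow to the right and rows downward; lengths in m; the calibration is good to about 2 mm. A picture is of the moment at which its call begins. camera_params takes no time and is no camera call.
- manip.sign_off(): hands the job in; it is judged then, once.
The state is a dict: "clock": time; "qpos": joint angles; "qd": joint speeds; "effort": joint torques, N m; "position": TCP position; "ee_rot": TCP orientation; "contact_force": force on the tool from outside, world axes, zero at the start; "moment": the same for the moment, N m; "width": finger opening in m; "gripper_force": force on a finger pad.
Only numpy, scipy, OpenCV 4.12 (cv2) and the standard library are available. Lean on these libraries where they do the work, as an engineer would, in place of code of your own. Each camera call takes 0.05 s, during which the arm holds its last target. There are 200 camera calls.

### The job

Weigh all the small jars together: with the scale's beam still locked, stand every jar upright on the platform; then throw the lever fully over to free the beam, and slide the poise along the beam until the pointer comes to rest on the middle mark of the index plate, and let go so that it rests there by itself for a good second. Then throw the lever fully back to lock the beam before you unload, stand all the jars upright in the wooden tray, and slide the poise back to its zero end, without knocking over the tall tin or the oil bottle.

Things in the scene. Friction and masses are not known exactly. Their poses are not given: they have to be found in the camera images.
- platform_top (a point): centre of the upper face of the scale's steel platform: 230 mm (y) by 110 mm (x), rim 6 mm high and 4 mm thick along all edges, 60 mm above the table, moves at most 3 mm up or down. Its axes are the scale's: x level, away from the robot towards the beam, y level to the left along the platform, z up. The scale is fixed
- beam_pivot (a point): pivot of the brass beam, between two pillar cheeks (up to 155 mm above the table); 135 mm above the table, at x = 120, y = 115 mm of platform_top. The beam (7 mm thick, 16 mm high) runs from here along the scale's -y, past the platform's far side. Axes: the scale's
- middle_mark (a point): black middle mark, 9 mm high, on the far side of the white upright index plate (168 mm above the table) at the beam's right end, 135 mm above the table; the plate stands 18 mm nearer the robot than the beam, so pointer and mark are seen from the far side
- pointer_tip (a point): end of the pointer, on the beam's axis, 270 mm from its pivot; 135 mm above the table when level
- beam (a joint): tilt of the beam in rad, -0.1 to 0.1: 0 = level, pointer on the middle mark; positive = pointer up (poise must go outwards), negative = pointer down. At lock a fork holds it at 0 (within 0.01). Free, it settles within 1 s and tilts 0.005 rad per mm that the poise is off (on its stop beyond 20 mm). With 2 or 3 jars aboard the balance lies at poise 0.055 to 0.145
- poise (a joint): place of the poise on the beam in m: 0 = zero end (at the pivot side, 45 mm from the pivot), up to 0.18 towards the pointer. It starts at 0 to 0.03, slides under 1.2 N of friction and stays where it is left; the notches on the beam are marks only and do not catch
- poise_knob (a point): grip point of the poise's upright knob, 36 mm above the beam's axis. The knob is a steel block 16 mm along the beam (y), 24 mm across (x), 36 mm high, its top 14 mm above this point, on the poise's body (26 mm along, 30 mm across; top 22 mm below this point). It can be pinched, or pushed along the beam by a finger on either side. Axes: the scale's, tilted with the beam
- lever (a joint): angle of the beam lock lever, 0 = lock (leaning away from the robot, towards +x of the scale) to 1.0 rad = free (leaning towards the robot); its notches are the two ends of its travel. It stays where it is left (1.5 N at the knob moves it)
- lever_knob (a point): centre of the black ball (24 mm diameter) at the lever's top, 90 mm from its hinge, beside the right end of the platform. The hinge lies along the scale's y axis, 50 mm above the table, at platform_top's x = -15, y = -155 mm; the ball stands 43 mm to +x of it at lock, 43 mm to -x of it when free, 129 mm above the table
- tray_in (a point): centre of the inner floor (6 mm above the table) of the open wooden tray at the robot's right: inside 228 mm along its x and 128 mm along its y, walls 6 mm thick and 30 mm above the table; fixed
- jar1_mid (a point): centre (half-way up) of a small straight round glass jar with a brass-coloured lid: 56 mm diameter, 70 mm tall, 0.2 to 0.35 kg, z up its axis. Two or three of four such jars are present (None: absent); they start upright on the table to the robot's left. All jars are alike to look at but not equal in weight
- jar2_mid (a point): centre (half-way up) of a small straight round glass jar with a brass-coloured lid: 56 mm diameter, 70 mm tall, 0.2 to 0.35 kg, z up its axis. Two or three of four such jars are present (None: absent); they start upright on the table to the robot's left. All jars are alike to look at but not equal in weight
- jar3_mid (a point): centre (half-way up) of a small straight round glass jar with a brass-coloured lid: 56 mm diameter, 70 mm tall, 0.2 to 0.35 kg, z up its axis. Two or three of four such jars are present (None: absent); they start upright on the table to the robot's left. All jars are alike to look at but not equal in weight
- jar4_mid (a point): centre (half-way up) of a small straight round glass jar with a brass-coloured lid: 56 mm diameter, 70 mm tall, 0.2 to 0.35 kg, z up its axis. Two or three of four such jars are present (None: absent); they start upright on the table to the robot's left. All jars are alike to look at but not equal in weight
- tall_tin_mid (a point): centre (half-way up) of a tall tin with a paper label that stands among the jars, 52 mm diameter, 98 mm tall; not to be weighed
- oil_bottle_mid (a point): centre of a green glass oil bottle behind the jars, 64 mm diameter, 200 mm tall; not to be weighed

How it is judged:
On the way, in this order (a step that is already met when the one before it is completed fails the run):
1. every jar stands on the platform, released, while the beam is still locked (x of jar1_mid in the frame of platform_top between -0.05 and 0.05 m and y of jar1_mid in the frame of platform_top between -0.11 and 0.11 m and z of jar1_mid in the frame of platform_top between 0.028 and 0.046 m and angle between each of jar1_mid, jar2_mid, jar3_mid, jar4_mid's own z axis and vertical below 0.2 rad and x of jar2_mid in the frame of platform_top between -0.05 and 0.05 m and y of jar2_mid in the frame of platform_top between -0.11 and 0.11 m and z of jar2_mid in the frame of platform_top between 0.028 and 0.046 m and x of jar3_mid in the frame of platform_top between -0.05 and 0.05 m and y of jar3_mid in the frame of platform_top between -0.11 and 0.11 m and z of jar3_mid in the frame of platform_top between 0.028 and 0.046 m and x of jar4_mid in the frame of platform_top between -0.05 and 0.05 m and y of jar4_mid in the frame of platform_top between -0.11 and 0.11 m and z of jar4_mid in the frame of platform_top between 0.028 and 0.046 m and value of joint lever below 0.1 rad and contact force between the fingers and jar1 below 0.1 N and contact force between the fingers and jar2 below 0.1 N and contact force between the fingers and jar3 below 0.1 N and contact force between the fingers and jar4 below 0.1 N), for 0.3 s.
2. the lever is thrown to free (value of joint lever above 0.9 rad), for 0.2 s.
3. with all jars on the platform the pointer rests on the middle mark (beam within 0.02 rad), untouched, for 1 s (x of jar1_mid in the frame of platform_top between -0.05 and 0.05 m and y of jar1_mid in the frame of platform_top between -0.11 and 0.11 m and z of jar1_mid in the frame of platform_top between 0.028 and 0.046 m and angle between each of jar1_mid, jar2_mid, jar3_mid, jar4_mid's own z axis and vertical below 0.2 rad and x of jar2_mid in the frame of platform_top between -0.05 and 0.05 m and y of jar2_mid in the frame of platform_top between -0.11 and 0.11 m and z of jar2_mid in the frame of platform_top between 0.028 and 0.046 m and x of jar3_mid in the frame of platform_top between -0.05 and 0.05 m and y of jar3_mid in the frame of platform_top between -0.11 and 0.11 m and z of jar3_mid in the frame of platform_top between 0.028 and 0.046 m and x of jar4_mid in the frame of platform_top between -0.05 and 0.05 m and y of jar4_mid in the frame of platform_top between -0.11 and 0.11 m and z of jar4_mid in the frame of platform_top between 0.028 and 0.046 m and value of joint lever above 0.9 rad and value of joint beam between -0.02 and 0.02 rad and velocity of joint beam between -0.03 and 0.03 rad/s and contact force between each of the arm, the fingers and scale below 0.1 N and contact force between the fingers and jar1 below 0.1 N and contact force between the fingers and jar2 below 0.1 N and contact force between the fingers and jar3 below 0.1 N and contact force between the fingers and jar4 below 0.1 N), for 1 s.
4. the lever is back at lock while the jars are still on the platform (at least one of them, should one be knocked off) (value of joint lever below 0.1 rad and ((x of jar1_mid in the frame of platform_top between -0.05 and 0.05 m and y of jar1_mid in the frame of platform_top between -0.11 and 0.11 m and z of jar1_mid in the frame of platform_top between 0.028 and 0.046 m and angle between jar1_mid's own z axis and vertical below 0.2 rad) or (x of jar2_mid in the frame of platform_top between -0.05 and 0.05 m and y of jar2_mid in the frame of platform_top between -0.11 and 0.11 m and z of jar2_mid in the frame of platform_top between 0.028 and 0.046 m and angle between jar2_mid's own z axis and vertical below 0.2 rad) or (x of jar3_mid in the frame of platform_top between -0.05 and 0.05 m and y of jar3_mid in the frame of platform_top between -0.11 and 0.11 m and z of jar3_mid in the frame of platform_top between 0.028 and 0.046 m and angle between jar3_mid's own z axis and vertical below 0.2 rad) or (x of jar4_mid in the frame of platform_top between -0.05 and 0.05 m and y of jar4_mid in the frame of platform_top between -0.11 and 0.11 m and z of jar4_mid in the frame of platform_top between 0.028 and 0.046 m and angle between jar4_mid's own z axis and vertical below 0.2 rad))), for 0.2 s.
At the end, for the whole second after the job is handed in: every jar that is present stands upright (within 0.2 rad) and at rest on the tray's floor inside its walls, the lever is at lock (below 0.1 rad) and the poise is back at its zero end (below 12 mm) (x of jar1_mid in the frame of tray_in between -0.114 and 0.114 m and y of jar1_mid in the frame of tray_in between -0.064 and 0.064 m and z of jar1_mid in the frame of tray_in between 0.028 and 0.046 m and angle between each of jar1_mid, jar2_mid, jar3_mid, jar4_mid's own z axis and vertical below 0.2 rad and x of jar2_mid in the frame of tray_in between -0.114 and 0.114 m and y of jar2_mid in the frame of tray_in between -0.064 and 0.064 m and z of jar2_mid in the frame of tray_in between 0.028 and 0.046 m and x of jar3_mid in the frame of tray_in between -0.114 and 0.114 m and y of jar3_mid in the frame of tray_in between -0.064 and 0.064 m and z of jar3_mid in the frame of tray_in between 0.028 and 0.046 m and x of jar4_mid in the frame of tray_in between -0.114 and 0.114 m and y of jar4_mid in the frame of tray_in between -0.064 and 0.064 m and z of jar4_mid in the frame of tray_in between 0.028 and 0.046 m and value of joint lever below 0.1 rad and value of joint poise below 0.012 m and linear speed of each of jar1, jar2, jar3, jar4 below 0.03 m/s); the robot touches nothing.
It fails at once if the tall tin or the oil bottle is knocked over (tilted more than 0.7 rad) (angle between any of tall_tin_mid, oil_bottle_mid's own z axis and vertical above 0.7 rad).
Of jar1, jar2, jar3, jar4 only 2 to 3 are there at a start; the rules pass over those that are not, and their reading is None.
At some moment in a run one of jar1, jar2, jar3, jar4 may be knocked a few centimetres aside while the robot is not near it.
It also fails if it takes over 210 s, if anything falls off the work surface, if the arm or the gripper's body presses on something with over 40 N, if the wrist force passes 120 N, or if a joint passes its speed limit or range.

## Working session

There is one attempt and no reset: what is moved stays moved. The work goes in short steps, Python scripts to look and compute and a shell command to move; the robot and the scene stay as the last step left them, time stands still between calls to the robot, and variables do not carry over. Pictures are saved under pics/ and viewed, at most 14 in all, crops included, and the job is handed in when it is done.

```bash
ls; mkdir -p pics; python3 - <<'E'
from rig import readout, vision
import cv2
print(readout.get_state())
for n in("side","top"):
    p=vision.camera_params(n);print(n,p)
    cv2.imwrite(f"pics/{n}0.png",vision.get_image(n))
E
```

```text
pics
{'clock': 0.0, 'qpos': array([ 1.03501931e+00,  2.76614814e-01,  1.50613230e+00, -1.59848466e-05,
        1.36069272e+00, -1.21009786e-01]), 'qd': array([-0.0011981 ,  0.00066709,  0.00141179,  0.00133024, -0.0003003 ,
        0.00018981]), 'effort': array([-1.33890262e-03, -4.16776371e+01, -2.45799816e+01, -2.56282556e-04,
        1.14843503e-02,  1.53212994e-05]), 'position': array([0.23145732, 0.52578476, 0.23042874]), 'ee_rot': array([-2.90480861e-04,  2.05898556e-01,  9.78572906e-01, -8.76754379e-04]), 'contact_force': array([-0.09003608, -0.2344912 , -0.18824064]), 'moment': array([-0.02761715, -0.0627419 , -0.04600922]), 'gripper_force': 0.0, 'width': 0.08557024698420505}
side {'intrinsics': array([[383.00586608,   0.        , 321.3418761 ],
       [  0.        , 383.00586608, 197.07176822],
       [  0.        ,   0.        ,   1.        ]]), 'rvec': array([ 2.45308093, -0.42048389,  0.13153052]), 'tvec': array([-0.51011827,  0.21390129,  0.89006386])}
top {'intrinsics': array([[478.61495285,   0.        , 317.80091343],
       [  0.        , 478.61495285, 194.16715183],
       [  0.        ,   0.        ,   1.        ]]), 'rvec': array([ 2.08187582, -2.11813902,  0.24754223]), 'tvec': array([0.00582112, 0.56618389, 1.277361  ])}
```

View pics/side0.png

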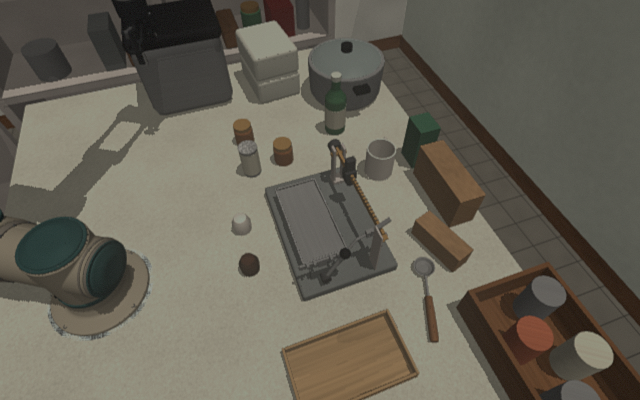

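View pics/top0.png

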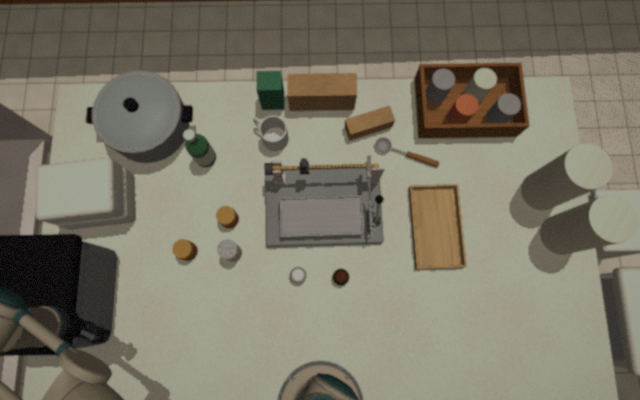

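The side and top views show two jars with orange lids (top 227,216 and 184,250), the tin (228,250), the bottle (200,150), the scale (325,205) and the tray (437,227). I'll enlarge the relevant areas.

```bash
cat > h.py <<'E'
import numpy as np, cv2
from rig import readout, vision
from scipy.spatial.transform import Rotation as R
def cam(n):
    p=vision.camera_params(n); return p["intrinsics"],cv2.Rodrigues(p["rvec"])[0],np.array(p["tvec"],float)
def at(n,uv,z):
    K,Rm,t=cam(n); c=-Rm.T@t; d=Rm.T@np.linalg.inv(K)@[*uv,1]; return c+d*(z-c[2])/d[2]
def proj(n,P):
    K,Rm,t=cam(n); q=K@(Rm@np.array(P)+t); return q[:2]/q[2]
def grab(n,name,box=None,s=1):
    im=vision.get_image(n)
    if box: im=im[box[1]:box[3],box[0]:box[2]]
    cv2.imwrite(f"pics/{name}.png",cv2.resize(im,None,fx=s,fy=s,interpolation=cv2.INTER_CUBIC))
def rel(tgt,yaw=None):
    "tool-frame shift mm to tgt (TCP), from measured pose; yaw of tool y axis"
    s=readout.get_state(); w,x,y,z=s["ee_rot"]; r=R.from_quat([x,y,z,w]); m=r.as_matrix()
    print("pos",s["position"].round(4),"yaxis",m[:,1].round(3),"z",m[:,2].round(3),"d",(m.T@(np.array(tgt)-s["position"])*1000).round(1))
E
python3 - <<'E'
from h import *
im=cv2.imread("pics/top0.png"); a=im[130:280,165:475]; b=cv2.resize(a,(0,0),fx=2.55,fy=2.55,interpolation=cv2.INTER_CUBIC); cv2.imwrite("pics/c1.png",b)
for n in("side","top"): print(n,proj(n,[.232,.526,.231]),"cam",-cam(n)[1].T@cam(n)[2])
for uv in[(227,216),(184,250),(228,250)]: print(at("top",uv,.07))
E
```

```text
side [152.19945021  58.98143269] cam [ 0.36462014 -0.52443434  0.8307881 ]
top [ 90.49749625 322.66993084] cam [0.25799972 0.00288541 1.37319956]
[0.507463   0.24836934 0.07      ]
[0.41535125 0.36290547 0.07      ]
[0.41328379 0.24319039 0.07      ]
```

View pics/c1.png

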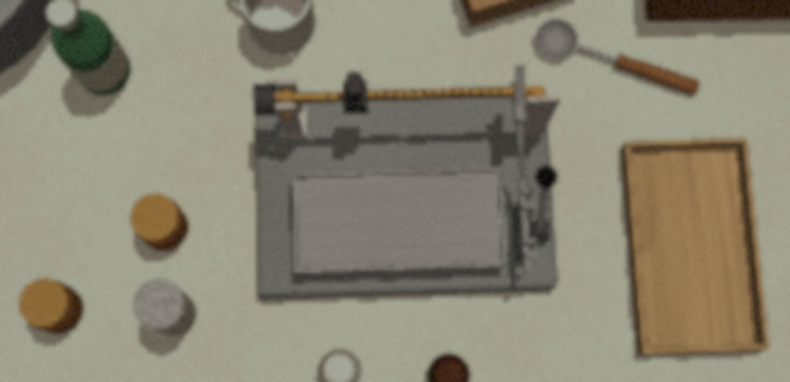

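The crop shows platform corners at about (292,179), (500,171), (502,268), (293,277), the lever ball at (545,177), the poise at (354,92) and the tray rim at (627,146)–(764,352).

```bash
python3 - <<'E'
from h import *
f=lambda u,v:(165+(u+.5)/2.548-.5,130+(v+.5)/2.548-.5)
P=[at("top",f(*q),.062)for q in[(292,179),(500,171),(502,268),(293,277)]]
for p in P: print(p)
c=np.mean(P,0);ey=(P[0]-P[1]+P[3]-P[2]);print("platform",c,"yaw of y axis",np.degrees(np.arctan2(-ey[0],ey[1])),[np.linalg.norm(P[i]-P[(i+1)%4])for i in range(4)])
yaw=np.arctan2(-ey[0],ey[1]);print(yaw)
X=np.array([np.cos(yaw),np.sin(yaw),0]);Y=np.array([-np.sin(yaw),np.cos(yaw),0])
T=[at("top",f(*q),.03)for q in[(624,144),(747,139),(766,347),(637,355)]]
for p in T: print("tray",p)
print(np.mean(T,0),[np.linalg.norm(T[i]-T[(i+1)%4])for i in range(4)])
for n,q,z in[("jarA",(158,220),.07),("jarB",(48,304),.07),("tin",(161,305),.098),("ball",(545,177),.129),("poise",(354,80),.185),("bott",(62,14),.2)]:
  p=at("top",f(*q),z);print(n,p,"scale:",(p-c)@X,(p-c)@Y)
piv=c+.12*X+.115*Y;print("pivot",piv,proj("top",[piv[0],piv[1],.135]),"ptr",piv-.27*Y,"ballpred",c+.028*X-.155*Y)
E
```

```text
[0.55229372 0.10436044 0.062     ]
[ 0.55740372 -0.12507222  0.062     ]
[ 0.44962291 -0.12313352  0.062     ]
[0.44372207 0.10316452 0.062     ]
platform [ 0.5007606 -0.0101702  0.062    ] yaw of y axis 1.3840455816335837 [np.float64(0.22948956103583082), np.float64(0.10779824739929077), np.float64(0.226374963805303), np.float64(0.10857823209897954)]
0.024156152397185993
tray [ 0.59376125 -0.27029395  0.03      ]
tray [ 0.59722795 -0.41058716  0.03      ]
tray [ 0.36236792 -0.4115064   0.03      ]
tray [ 0.35615116 -0.26989435  0.03      ]
[ 0.47737707 -0.34057046  0.03      ] [np.float64(0.14033603929733415), np.float64(0.2348618304103483), np.float64(0.14174844295958547), np.float64(0.2376104284703893)]
jarA [0.50736875 0.24918071 0.07      ] scale: 0.012870530856199465 0.2591156316765019
jarB [0.41808361 0.36429891 0.07      ] scale: -0.0736080228059294 0.37635682644338275
tin [0.41155766 0.23837993 0.098     ] scale: -0.08317348486257793 0.2506321993065998
ball [ 0.53486278 -0.16534794  0.129     ] scale: 0.030344093578993696 -0.15595616568061293
poise [0.62683266 0.03187529 0.185     ] scale: 0.12705082839260828 0.03898809954345684
bott [0.69739025 0.3278686  0.2       ] scale: 0.20473720121042263 0.3331908218516733
pivot [0.61794791 0.10769471 0.062     ] [275.98702321 170.23330086] ptr [ 0.62446943 -0.16222652  0.062     ] ballpred [ 0.53249627 -0.16444867  0.062     ]
```

```bash
python3 -m handwheel '[[[0,0,0],[0,0,-1],-1],[[0,0,0],[0,0,-1],-1],[[0,0,0],[0,0,-1],-1],[[0,0,0],[0,0,-0.97],-1],[[-34.5,-34.6,-9],[0,0,0],-1],[[-34.5,-34.6,-9],[0,0,0],-1],[[-34.5,-34.6,10],[0,0,0],-1],[[-34.5,-34.6,10],[0,0,0],-1],[[-34.5,-34.6,18],[0,0,0],-1],[[-34.5,-34.6,20],[0,0,0],-1],[[-34.5,-34.6,20],[0,0,0],-1],[[-34.5,-34.6,20],[0,0,0],-1],[[0,0,0],[0,0,0],-1],[[0,0,0],[0,0,0],-1]]' 40; python3 - <<'E'
from h import *
rel([.5075,.249,.035])
grab("side","s1"); grab("top","t1")
a=cv2.imread("pics/s1.png")[40:230,130:350];b=cv2.imread("pics/t1.png")[120:400,0:300]
a=cv2.resize(a,None,fx=2.2,fy=2.2,interpolation=cv2.INTER_CUBIC)
a=cv2.copyMakeBorder(a,0,440-a.shape[0],0,0,cv2.BORDER_CONSTANT)[:420];b=cv2.copyMakeBorder(b,0,140,0,0,cv2.BORDER_CONSTANT)
cv2.imwrite("pics/v1.png",np.hstack([a,b]))
E
```

```text
clock: 1.85
position: [0.5075, 0.2499, 0.1511]
ee_rot: [-0.001, -0.0, 1.0, 0.0]
contact_force: [0.4, 1.2, -0.6]
width: 0.0857
gripper_force: 0.0
pos [0.5075 0.2499 0.1511] yaxis [-0.  1.  0.] z [-0.001  0.    -1.   ] d [-1.000e-01 -9.000e-01  1.161e+02]
```

View pics/v1.png

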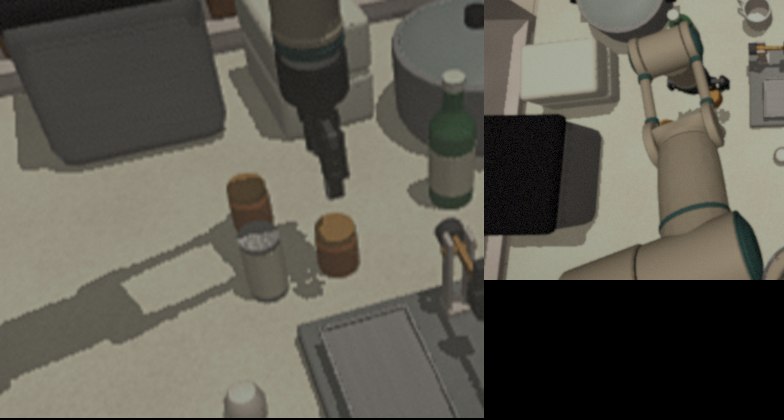

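Two jars only. The side crop shows jar A's lid at about (336,228), jar B at (247,190) behind the tin, and the gripper above A.

```bash
python3 - <<'E'
from h import *
f=lambda u,v:(130+(u+.5)/2.2-.5,40+(v+.5)/2.2-.5)
print(at("side",f(336,228),.07),at("side",f(247,189),.07))
E
python3 -m handwheel '[[[0,-1,30],[0,0,0],-1],[[0,0,30],[0,0,0],-1],[[0,0,30],[0,0,0],-1],[[0,0,26],[0,0,0],-1],[[0,0,0],[0,0,0],-1],[[0,0,0],[0,0,0],1],[[0,0,0],[0,0,0],1],[[0,0,0],[0,0,0],1],[[0,0,0],[0,0,0],1],[[0,0,0],[0,0,0],1],[[0,0,0],[0,0,0],1],[[0,0,-20],[0,0,0],1],[[0,0,-40],[0,0,0],1],[[0,0,-50],[0,0,0],1],[[0,0,0],[0,0,0],1]]' 40
```

```text
[0.51230475 0.24949856 0.07      ] [0.42032982 0.3610524  0.07      ]
clock: 3.82
position: [0.5109, 0.2495, 0.1499]
ee_rot: [0.005, -0.001, 1.0, 0.001]
contact_force: [0.4, -0.0, -1.8]
width: 0.055
gripper_force: 43.3
```

```bash
python3 -m handwheel '[[[1,-20,0],[0,0,0],1],[[1,-40,0],[0,0,0],1],[[1,-40,0],[0,0,0],1],[[1,-40,0],[0,0,0],1],[[1,-40,0],[0,0,0],1],[[1,-40,0],[0,0,0],1],[[1,-40,0],[0,0,0],1],[[1,-37,0],[0,0,0],1],[[1,-20,0],[0,0,0],1],[[0,0,0],[0,0,0],1],[[0,0,20],[0,0,0],1],[[0,0,20],[0,0,0],1],[[0,0,8],[0,0,0],1],[[0,0,0],[0,0,0],1]]'; python3 - <<'E'
from h import *
rel([.502,-.068,.097]); grab("side","s2",(220,140,420,310),3.5)
E
```

```text
clock: 5.58
position: [0.4978, -0.0675, 0.0975]
ee_rot: [-0.001, -0.001, 1.0, 0.0]
contact_force: [-2.0, 1.0, 1.4]
width: 0.0552
gripper_force: 43.7
pos [ 0.4978 -0.0675  0.0975] yaxis [-0.002  1.     0.001] z [-0.003  0.001 -1.   ] d [-4.2 -0.5  0.5]
```

View pics/s2.png

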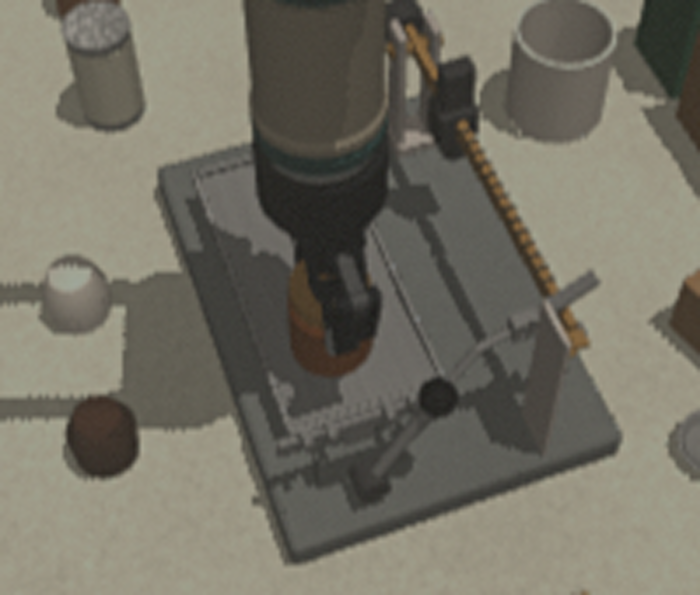

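The jar hangs just over the platform's right-hand part, clear of the lever. Lower it slightly, release, and go back for B.

```bash
python3 -m handwheel '[[[0,0,2],[0,0,0],1],[[0,0,0],[0,0,0],1],[[0,0,0],[0,0,0],-1],[[0,0,0],[0,0,0],-1],[[0,0,0],[0,0,0],-1],[[0,0,0],[0,0,0],-1],[[0,0,-20],[0,0,0],-1],[[0,0,-40],[0,0,0],-1],[[0,0,-25],[0,0,0],-1]]'; python3 - <<'E'
from h import *
rel([.419,.3625,.16])
E
```

```text
clock: 6.75
position: [0.5, -0.0685, 0.1818]
ee_rot: [0.001, -0.0, 1.0, -0.0]
contact_force: [0.7, -0.2, -0.7]
width: 0.0854
gripper_force: 0.0
pos [ 0.5    -0.0685  0.1818] yaxis [-0.001  1.    -0.   ] z [ 0.002 -0.    -1.   ] d [ 80.6 431.1  21.5]
```

```bash
python3 -m handwheel '[[[4,20,0],[0,0,0],-1],[[8,43,0],[0,0,0],-1],[[8,43,0],[0,0,0],-1],[[8,43,0],[0,0,0],-1],[[8,43,0],[0,0,0],-1],[[8,43,0],[0,0,0],-1],[[8,43,0],[0,0,0],-1],[[8,43,0],[0,0,0],-1],[[8,43,0],[0,0,0],-1],[[8,43,10],[0,0,0],-1],[[4,24,10],[0,0,0],-1],[[0,0,0],[0,0,0],-1],[[0,0,0],[0,0,0],-1]]'; python3 - <<'E'
from h import *
rel([.419,.3625,.035])
grab("side","s3")
im=cv2.imread("pics/s3.png"); a=cv2.resize(im[90:190,190:350],None,fx=3.5,fy=3.5); b=cv2.resize(im[160:260,250:350],None,fx=2.2,fy=2.2);b=cv2.copyMakeBorder(b,0,350-b.shape[0],0,0,0); cv2.imwrite("pics/v3.png",np.hstack([a,b]))
E
```

```text
clock: 8.38
position: [0.4179, 0.3621, 0.1595]
ee_rot: [-0.001, -0.001, 1.0, -0.001]
contact_force: [0.2, 0.2, 0.2]
width: 0.0855
gripper_force: 0.0
pos [0.4179 0.3621 0.1595] yaxis [-0.002  1.    -0.002] z [-0.002 -0.002 -1.   ] d [ -1.3   0.6 124.5]
```

View pics/v3.png

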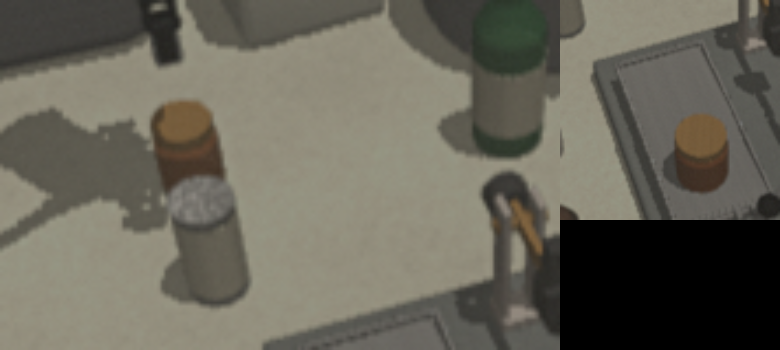

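Jar A stands upright on the platform (lid at about 701,137 in the right half). Jar B is unmoved (lid at 183,122), with the gripper above it. Pick it and carry it over.

```bash
python3 - <<'E'
from h import *
print(at("side",(250+701/2.2,160+137/2.2),.132),at("side",(190+183/3.5,90+122/3.5),.07))
E
python3 -m handwheel '[[[-1,0,30],[0,0,0],-1],[[0,0,40],[0,0,0],-1],[[0,0,30],[0,0,0],-1],[[0,0,24],[0,0,0],-1],[[0,0,0],[0,0,0],-1],[[0,0,0],[0,0,0],1],[[0,0,0],[0,0,0],1],[[0,0,0],[0,0,0],1],[[0,0,0],[0,0,0],1],[[0,0,0],[0,0,0],1],[[0,0,0],[0,0,0],1],[[0,0,-20],[0,0,0],1],[[0,0,-45],[0,0,0],1],[[0,0,-55],[0,0,0],1],[[0,0,-10],[0,0,0],1],[[0,0,0],[0,0,0],1]]'
```

```text
[ 1.02157219 -0.26003944  0.132     ] [0.42183746 0.36410856 0.07      ]
clock: 10.42
position: [0.4196, 0.3622, 0.1665]
ee_rot: [0.0, -0.001, 1.0, -0.0]
contact_force: [-0.2, 0.3, -2.5]
width: 0.055
gripper_force: 43.2
```

```bash
python3 -m handwheel '[[[-5,-20,0],[0,0,0],1],[[-10,-40,0],[0,0,0],1],[[-10,-40,0],[0,0,0],1],[[-10,-40,0],[0,0,0],1],[[-10,-40,0],[0,0,0],1],[[-10,-40,0],[0,0,0],1],[[-10,-40,0],[0,0,0],1],[[-10,-38,0],[0,0,0],1],[[-5,-20,0],[0,0,0],1],[[0,0,0],[0,0,0],1],[[0,0,20],[0,0,0],1],[[0,0,30],[0,0,0],1],[[0,0,15],[0,0,0],1],[[0,0,2],[0,0,0],1],[[0,0,0],[0,0,0],1]]'; python3 - <<'E'
from h import *
rel([.4995,.044,.095]); print(at("side",(250+141/2.2,160+137/2.2),.132))
E
```

```text
clock: 12.3
position: [0.5, 0.045, 0.0991]
ee_rot: [-0.0, -0.001, 1.0, 0.0]
contact_force: [0.4, 0.5, -2.3]
width: 0.0549
gripper_force: 43.5
pos [0.5    0.045  0.0991] yaxis [-0.001  1.     0.   ] z [-0.  0. -1.] d [ 0.5 -1.   4.1]
[ 0.49900584 -0.07377848  0.132     ]
```

```bash
python3 -m handwheel '[[[0,0,4],[0,0,0],1],[[0,0,0],[0,0,0],1],[[0,0,0],[0,0,0],-1],[[0,0,0],[0,0,0],-1],[[0,0,0],[0,0,0],-1],[[0,0,0],[0,0,0],-1],[[0,0,-20],[0,0,0],-1],[[0,0,-40],[0,0,0],-1],[[0,0,-35],[0,0,0],-1],[[0,0,0],[0,0,0],0.5],[[-11,-35,0],[0,0,0],1],[[-11,-35,0],[0,0,0],1],[[-11,-35,0],[0,0,0],1],[[-11,-35,0],[0,0,0],1],[[-12,-35,0],[0,0,0],1],[[-12,-35,0],[0,0,0],1],[[0,0,0],[0,0,0],1],[[0,0,0],[0,0,0],1]]'; python3 - <<'E'
from h import *
rel([.568,-.165,.118]); grab("side","s4",(220,130,420,310),3.3)
E
```

```text
clock: 14.55
position: [0.5675, -0.1646, 0.1889]
ee_rot: [-0.001, -0.0, 1.0, 0.001]
contact_force: [-0.3, -1.4, 0.7]
width: 0.0002
gripper_force: 0.0
pos [ 0.5675 -0.1646  0.1889] yaxis [-0.     1.     0.002] z [-0.003  0.002 -1.   ] d [-0.7 -0.5 70.9]
```

View pics/s4.png

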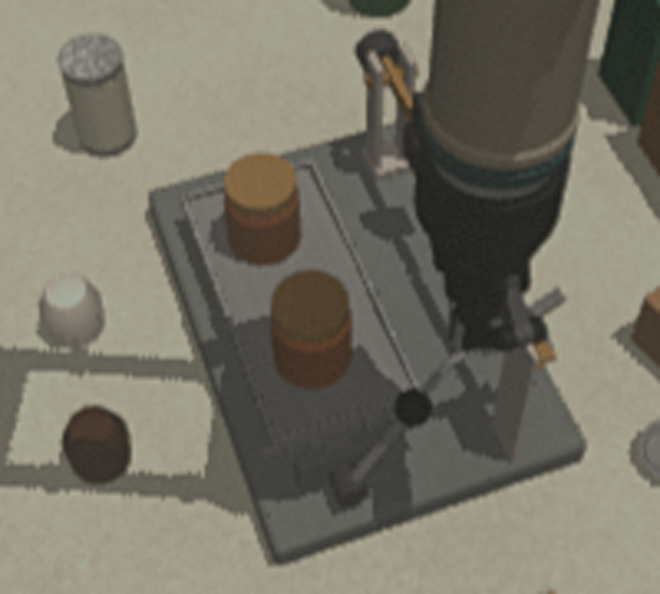

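Both jars stand upright on the platform, the lever is at lock (ball 412,407), and a grey bar runs toward (560,297). I'll check that bar's height before descending.

```bash
python3 - <<'E'
from h import *
im=cv2.imread("pics/top0.png")[145:250,345:400];a=cv2.resize(im,None,fx=5.5,fy=5.5,interpolation=cv2.INTER_CUBIC)
im=cv2.imread("pics/side0.png")[205:300,300:400];b=cv2.resize(im,None,fx=4.9,fy=4.9,interpolation=cv2.INTER_CUBIC)
h=577;b=cv2.copyMakeBorder(b,0,max(0,h-b.shape[0]),0,0,0)[:h];a=a[:h]
cv2.imwrite("pics/v4.png",np.hstack([a,b]));print(a.shape,b.shape)
E
```

```text
(577, 302, 3) (577, 490, 3)
```

View pics/v4.png

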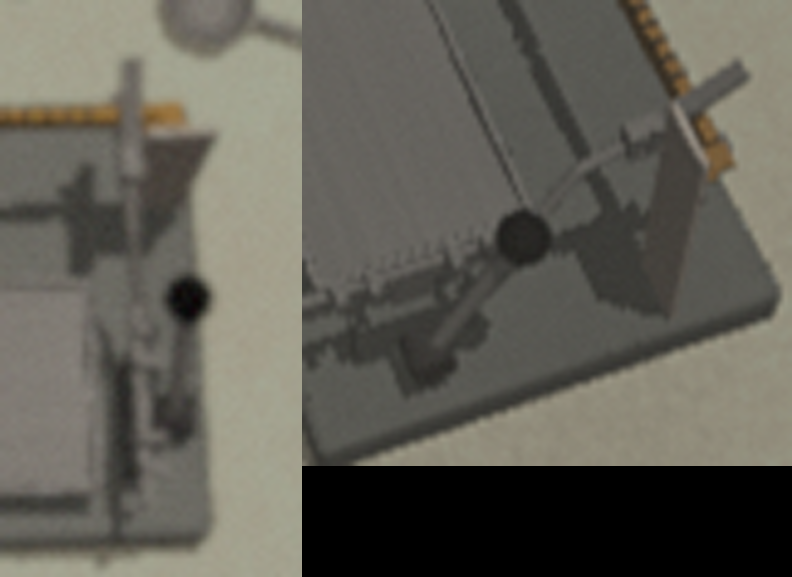

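```bash
python3 - <<'E'
from h import *
def tri(a,b):
    Pm=[cam(n)[0]@np.c_[cam(n)[1],cam(n)[2]] for n in("top","side")]
    X=cv2.triangulatePoints(Pm[0],Pm[1],np.array(a,float).reshape(2,1),np.array(b,float).reshape(2,1)).ravel();X=X[:3]/X[3]
    print(X.round(3),proj("top",X)-a,proj("side",X)-b)
tri((369,155.9),(389.4,219.3)); tri((370.5,203.2),(349.6,246.8)); tri((369.3,173),(367,232)); tri((379,199.4),(345,253))
E
```

```text
[ 0.644 -0.141  0.164] [-0.00750641  0.06250138] [ 0.11540645 -0.04265564]
[ 0.539 -0.147  0.11 ] [ 0.23135771 -3.79312663] [-6.95472879  2.48107385]
[ 0.6   -0.142  0.143] [-0.0762444   1.28602149] [ 2.35723718 -0.93667523]
[ 0.535 -0.166  0.129] [ 0.00321749 -0.20023264] [-0.37224777  0.14840147]
```

The fork rod lies at y ≈ -0.142, sloping from z ≈ 0.164 down. Shifting 9 mm right keeps the closed fingers clear of it while they still meet the ball.

```bash
python3 -m handwheel '[[[0,-9,0],[0,0,0],1],[[0,0,30],[0,0,0],1],[[0,0,30],[0,0,0],1],[[0,0,9],[0,0,0],1],[[0,0,0],[0,0,0],1],[[10,0,0],[0,0,0],1],[[10,0,0],[0,0,0],1],[[10,0,0],[0,0,0],1],[[10,0,0],[0,0,0],1],[[10,0,0],[0,0,0],1]]'; python3 -m handwheel '[[[10,0,0],[0,0,0],1],[[10,0,0],[0,0,0],1],[[10,0,0],[0,0,0],1],[[10,0,0],[0,0,0],1],[[8,0,0],[0,0,0],1],[[5,0,0],[0,0,0],1],[[0,0,0],[0,0,0],1]]'
```

```text
clock: 15.85
position: [0.5171, -0.1741, 0.1212]
ee_rot: [-0.0, -0.0, 1.0, 0.0]
contact_force: [1.5, -0.0, 2.1]
width: -0.0001
gripper_force: 0.9
clock: 16.73
position: [0.4707, -0.1753, 0.1222]
ee_rot: [0.006, 0.0, 1.0, -0.001]
contact_force: [11.4, 0.3, -6.6]
width: 0.0002
gripper_force: 5.9
```

```bash
python3 -m handwheel '[[[-12,0,0],[0,0,0],1],[[0,0,-30],[0,0,0],1],[[0,0,-50],[0,0,0],0],[[0,20,-10],[0,0,0],0],[[-10,50,0],[0,0,0],0],[[-10,40,0],[0,0,0],0],[[0,40,0],[0,0,0],0],[[0,20,0],[0,0,0],0],[[0,0,0],[0,0,0],0],[[0,0,0],[0,0,0],0]]' 20; python3 - <<'E'
from h import *
rel([.620,.0315,.174]); grab("side","s5")
im=cv2.imread("pics/s5.png")[150:310,260:420];cv2.imwrite("pics/v5.png",cv2.resize(im,None,fx=3.6,fy=3.6,interpolation=cv2.INTER_CUBIC))
E
```

```text
clock: 17.98
position: [0.4966, -0.0046, 0.2108]
ee_rot: [-0.001, -0.001, 1.0, -0.0]
contact_force: [-0.2, 0.1, 0.3]
width: 0.0426
gripper_force: 0.0
pos [ 0.4966 -0.0046  0.2108] yaxis [-0.001  1.    -0.   ] z [-0.002 -0.    -1.   ] d [-123.5   36.    36.5]
```

View pics/v5.png

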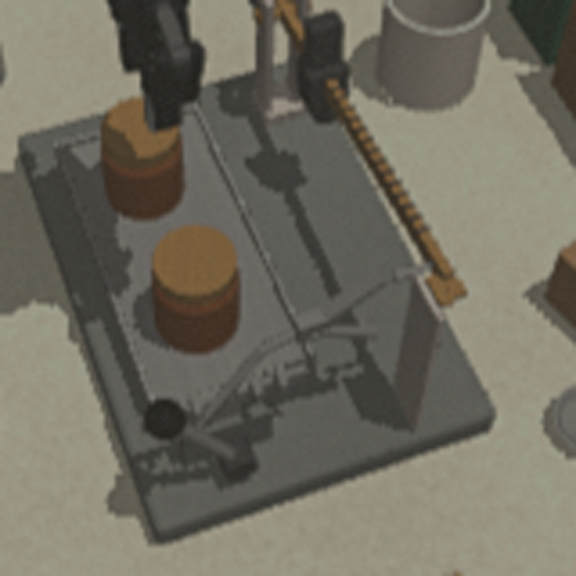

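Lever is free (ball 163,418), the jars are standing and the beam end has risen to about (448,290).

```bash
cat >> h.py <<'E'
def tip():
    "orange end of beam in side view: lowest extreme along beam"
    im=vision.get_image("side").astype(int); 
    piv=np.array([.61795,.1077,.135]); ys=np.array([-.0242,.9997,0])
    m=(im[...,2]-im[...,0]>45)
    lab,ij=cv2.connectedComponents(m.astype(np.uint8))
    ys_,xs_=np.nonzero(m); sel=(xs_>350)&(xs_<400)&(ys_>195)&(ys_<260)
    u,v=xs_[sel],ys_[sel]; e=v>=v.max()-5
    return u[e].mean().round(2),v[e].mean().round(2),v.max(),len(u)
E
python3 - <<'E'
from h import *
piv=np.array([.61795,.1077,.135]); Y=np.array([-.0242,.9997,0])
for a in(-.1,-.05,0,.05,.1):
    p=piv-Y*.27*np.cos(a)+[0,0,.27*np.sin(a)];q=piv-Y*.255*np.cos(a)+[0,0,.255*np.sin(a)+.008];print(a,proj("side",p),proj("side",q))
print(tip())
im=cv2.imread("pics/side0.png").astype(int);m=(im[...,2]-im[...,0]>45);ys,xs=np.nonzero(m);s=(xs>350)&(xs<400)&(ys>195)&(ys<260);u,v=xs[s],ys[s];e=v>=v.max()-5;print(u[e].mean(),v[e].mean(),v.max(),len(u))
E
python3 -m handwheel '[[[-15,5,0],[0,0,0],0],[[-30,8,0],[0,0,0],0],[[-30,8,0],[0,0,0],0],[[-30,8,0],[0,0,0],0],[[-19,7,0],[0,0,0],0],[[0,0,0],[0,0,0],0],[[0,0,20],[0,0,0],0],[[0,0,16],[0,0,0],0],[[0,0,0],[0,0,0],0],[[0,0,0],[0,0,0],1],[[0,0,0],[0,0,0],1],[[0,0,0],[0,0,0],1],[[0,0,0],[0,0,0],1]]' 20
```

```text
-0.1 [381.76156001 243.68731258] [379.22935955 235.90367148]
-0.05 [382.69912332 240.84042427] [380.08041769 233.12015636]
0 [383.52252813 237.65169966] [380.82283666 230.01955688]
0.05 [384.22387478 234.11981857] [381.44958541 226.60170795]
0.1 [384.79545752 230.24550489] [381.95384841 222.86833205]
(np.float64(383.89), np.float64(230.69), np.int64(234), 106)
384.7142857142857 237.0952380952381 240 70
clock: 19.7
position: [0.6214, 0.0317, 0.1755]
ee_rot: [0.0, -0.001, 1.0, -0.0]
contact_force: [0.3, -0.6, -1.5]
width: 0.0159
gripper_force: 19.9
```

Knob pinched (15.9 mm). Slide to about 0.09 and look.

```bash
python3 -m handwheel '[[[0,-8,0],[0,0,0],1],[[0,-15,0],[0,0,0],1],[[-0.5,-15,0],[0,0,0],1],[[-0.5,-15,0],[0,0,0],1],[[-0.5,-6,0],[0,0,0],1],[[0,0,0],[0,0,0],1],[[0,0,0],[0,0,0],0.3],[[0,0,0],[0,0,0],0.3],[[0,0,-30],[0,0,0],0.3],[[0,0,0],[0,0,0],0.3],[[0,0,0],[0,0,0],0.3],[[0,0,0],[0,0,0],0.3],[[0,0,0],[0,0,0],0.3],[[0,0,0],[0,0,0],0.3],[[0,0,0],[0,0,0],0.3]]'; python3 - <<'E'
from h import *
print(tip());grab("side","s6",(300,140,400,260),4)
E
```

```text
clock: 21.58
position: [0.6227, -0.0272, 0.2051]
ee_rot: [-0.0, -0.0, 1.0, 0.0]
contact_force: [0.3, 0.4, 0.0]
width: 0.0301
gripper_force: 0.0
(np.float64(383.6), np.float64(242.33), np.int64(245), 58)
```

```bash
python3 -m handwheel '[[[0,0,20],[0,0,0],0.3],[[0,0,20],[0,0,0],0.3],[[0,0,0],[0,0,0],0.3],[[0,0,0],[0,0,0],1],[[0,0,0],[0,0,0],1],[[0,0,0],[0,0,0],1],[[0,8,0],[0,0,0],1],[[0.4,9,0],[0,0,0],1],[[0,0,0],[0,0,0],1],[[0,0,0],[0,0,0],0.3],[[0,0,0],[0,0,0],0.3],[[0,0,-40],[0,0,0],0.3],[[0,0,0],[0,0,0],0.3],[[0,0,0],[0,0,0],0.3],[[0,0,0],[0,0,0],0.3],[[0,0,0],[0,0,0],0.3],[[0,0,0],[0,0,0],0.3],[[0,0,0],[0,0,0],0.3],[[0,0,0],[0,0,0],0.3]]'; python3 - <<'E'
from h import *
print(readout.get_state()["position"]);print(tip());grab("side","s7",(300,140,420,260),5)
E
```

```text
clock: 24.05
position: [0.6224, -0.0102, 0.2052]
ee_rot: [-0.0, -0.0, 1.0, 0.0]
contact_force: [0.6, -0.2, 0.2]
width: 0.03
gripper_force: 0.0
[ 0.62236699 -0.01015869  0.20524889]
(np.float64(384.6), np.float64(238.2), np.int64(241), 92)
```

View pics/s7.png

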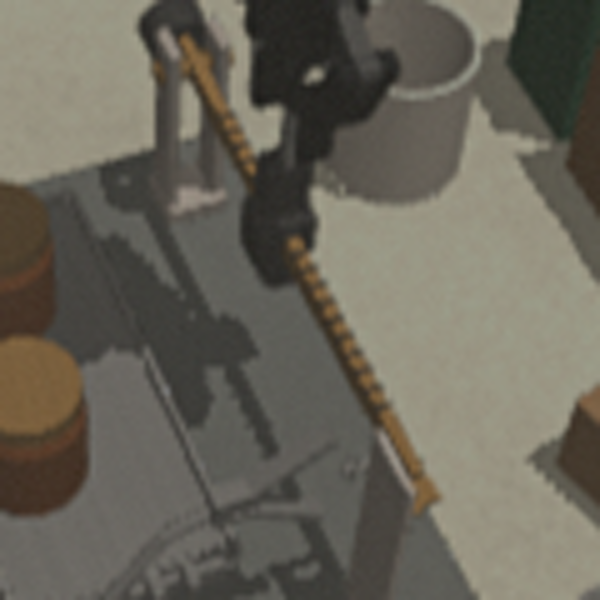

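The view shows the beam nearly level, with the tip at about (425,495), just below the level reading. Move the poise 3.5 mm inward.

```bash
python3 -m handwheel '[[[0,0,20],[0,0,0],0.3],[[0,0,15],[0,0,0],0.3],[[0,0,0],[0,0,0],0.3],[[0,0,0],[0,0,0],1],[[0,0,0],[0,0,0],1],[[0,0,0],[0,0,0],1],[[0,3.5,0],[0,0,0],1],[[0,0,0],[0,0,0],1],[[0,0,0],[0,0,0],0.3],[[0,0,0],[0,0,0],0.3],[[0,0,-35],[0,0,0],0.3],[[0,0,0],[0,0,0],0.3],[[0,0,0],[0,0,0],0.3],[[0,0,0],[0,0,0],0.3],[[0,0,0],[0,0,0],0.3],[[0,0,0],[0,0,0],0.3],[[0,0,0],[0,0,0],0.3],[[0,0,0],[0,0,0],0.3],[[0,0,0],[0,0,0],0.3]]'; python3 - <<'E'
from h import *
print(readout.get_state()["position"]);print(tip())
def edge(im):
    # brassness weighted sub-pixel end of the beam along direction of the beam axis, columns 378-392
    s=np.clip(im[...,2].astype(float)-im[...,0],0,None)[225:252,376:394]; s[s<25]=0
    r=s.sum(1); return r.round(0)
im=cv2.imread("pics/side0.png");print(edge(im));print(edge(vision.get_image("side")))
K=cv2.imread("pics/s5.png");print(edge(K))
E
```

```text
clock: 26.52
position: [0.6224, -0.0067, 0.2053]
ee_rot: [0.0, -0.0, 1.0, 0.0]
contact_force: [-0.6, 0.8, 0.5]
width: 0.0299
gripper_force: 0.0
[ 0.62236489 -0.00668159  0.20532833]
(np.float64(384.61), np.float64(239.0), np.int64(242), 90)
[  0.   0.   0.  62. 172. 205. 239. 205. 167. 211. 275. 322. 345. 293.
 181.  99.  74.   0.   0.   0.   0.   0.   0.   0.   0.   0.   0.]
[229. 203. 194. 194. 205. 195. 202. 198. 210. 182. 176. 245. 288. 278.
 313. 277. 126. 116.  26.   0.   0.   0.   0.   0.   0.   0.   0.]
[216. 329. 514. 612. 603. 565. 539. 403. 294. 185.  50.   0.   0.   0.
   0.   0.   0.   0.   0.   0.   0.   0.   0.   0.   0.   0.   0.]
```

```bash
python3 -m handwheel '[[[0,0,0],[0,0,0],0.3],[[0,0,0],[0,0,0],0.3],[[0,0,0],[0,0,0],0.3],[[0,0,0],[0,0,0],0.3]]' >/dev/null; python3 - <<'E'
from h import *
print(tip(),tip());grab("side","s8",(300,140,420,260),5)
E
```

```text
(np.float64(384.56), np.float64(238.89), np.int64(242), 90) (np.float64(384.56), np.float64(238.89), np.int64(242), 91)
```

View pics/s8.png

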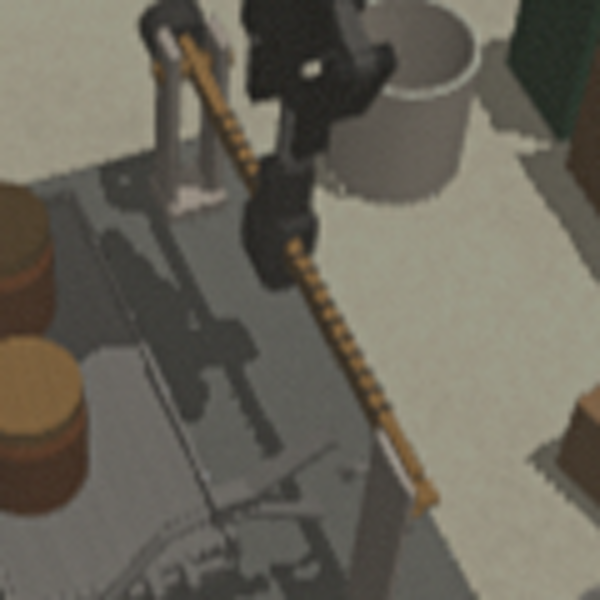

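```bash
python3 - <<'E'
from h import *
for uv in[(355.0,196.5)]: print(at("side",uv,.142))
for y in(-.0027,-.0067,-.0102,-.0137,-.02): print(y,proj("side",[.6215,y,.127]),proj("side",[.6215,y-.013,.142]),proj("side",[.6215,y-.013,.127]))
a=cv2.imread("pics/s7.png").astype(int);b=cv2.imread("pics/s8.png").astype(int)
for im in(a,b):
    # darkness profile down a line along the beam right below body: rows at columns 255-290
    print(im[225:300:5,265:285].mean((1,2)).round(0))
E
```

```text
[ 0.60715871 -0.04471114  0.142     ]
-0.0027 [353.46933152 185.58672505] [355.96115386 185.56188194] [355.56071303 189.60619605]
-0.0067 [354.10913609 186.81637918] [356.62144477 186.81834723] [356.21125752 190.85649147]
-0.0102 [354.67165164 187.8974899 ] [357.20203262 187.92314586] [356.78323852 191.95579403]
-0.0137 [355.23669234 188.98345374] [357.78528398 189.03301285] [357.35780874 193.06007286]
-0.02 [356.26018345 190.95052326] [358.84190716 191.04365747] [358.39861631 195.06042325]
[49. 46. 45. 45. 44. 43. 44. 44. 44. 43. 42. 42. 58. 83. 94.]
[48. 47. 46. 45. 46. 46. 44. 45. 45. 43. 42. 42. 47. 68. 91.]
```

```bash
python3 -m handwheel '[[[0,0,20],[0,0,0],0.3],[[0,0,18],[0,0,0],0.3],[[0,0,0],[0,0,0],0.3],[[0,0,0],[0,0,0],1],[[0,0,0],[0,0,0],1],[[0,0,0],[0,0,0],1],[[0,0,0],[0,0,0],1]]'; python3 - <<'E'
from h import *
print(tip());grab("side","s9",(300,140,420,260),5)
E
```

```text
clock: 28.15
position: [0.6226, -0.0068, 0.1679]
ee_rot: [0.001, -0.001, 1.0, -0.0]
contact_force: [-0.2, 0.0, 1.8]
width: 0.0158
gripper_force: 23.1
(np.float64(384.56), np.float64(238.89), np.int64(242), 92)
```

View pics/s9.png

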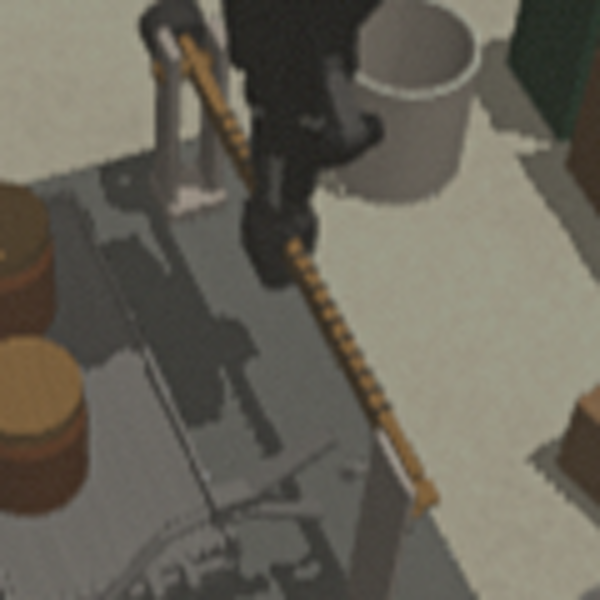

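The knob is gripped at y = -0.0068, with the tip still about 1.7 px low. Slide 5 mm inward, checking before and after release.

```bash
python3 -m handwheel '[[[0,2.5,0],[0,0,0],1],[[0,2.5,0],[0,0,0],1],[[0,0,0],[0,0,0],1],[[0,0,0],[0,0,0],1]]'; python3 -c "
from h import *
print(tip());print(readout.get_state()['position'])"; python3 -m handwheel '[[[0,0,0],[0,0,0],0.6],[[0,0,0],[0,0,0],0.4],[[0,0,0],[0,0,0],0.4],[[0,0,0],[0,0,0],0.4],[[0,0,0],[0,0,0],0.4],[[0,0,0],[0,0,0],0.4],[[0,0,0],[0,0,0],0.4],[[0,0,0],[0,0,0],0.4],[[0,0,0],[0,0,0],0.4],[[0,0,0],[0,0,0],0.4]]';  python3 -c "
from h import *
print(tip())"
```

```text
clock: 28.75
position: [0.6225, -0.0014, 0.1674]
ee_rot: [0.0, -0.0, 1.0, 0.0]
contact_force: [0.2, -0.4, 2.7]
width: 0.0155
gripper_force: 24.0
(np.float64(384.38), np.float64(239.12), np.int64(242), 90)
[ 0.6225513  -0.00136677  0.1673949 ]
clock: 30.05
position: [0.6223, -0.0017, 0.1673]
ee_rot: [0.0, -0.0, 1.0, 0.0]
contact_force: [1.6, -0.9, -0.5]
width: 0.0257
gripper_force: 0.0
(np.float64(384.65), np.float64(235.78), np.int64(239), 93)
```

```bash
python3 -m handwheel '[[[0,0,0],[0,0,0],0.4],[[0,0,0],[0,0,0],0.4],[[0,0,0],[0,0,0],0.4],[[0,0,0],[0,0,0],0.4],[[0,0,0],[0,0,0],0.4],[[0,0,0],[0,0,0],0.4]]'; python3 -c "
from h import *
print(tip());grab('side','s10',(300,140,420,260),5)"
```

```text
clock: 30.85
position: [0.6223, -0.0016, 0.1673]
ee_rot: [0.0, -0.0, 1.0, 0.0]
contact_force: [-0.7, -0.5, 0.4]
width: 0.0253
gripper_force: 0.0
(np.float64(384.55), np.float64(235.82), np.int64(239), 92)
```

View pics/s10.png

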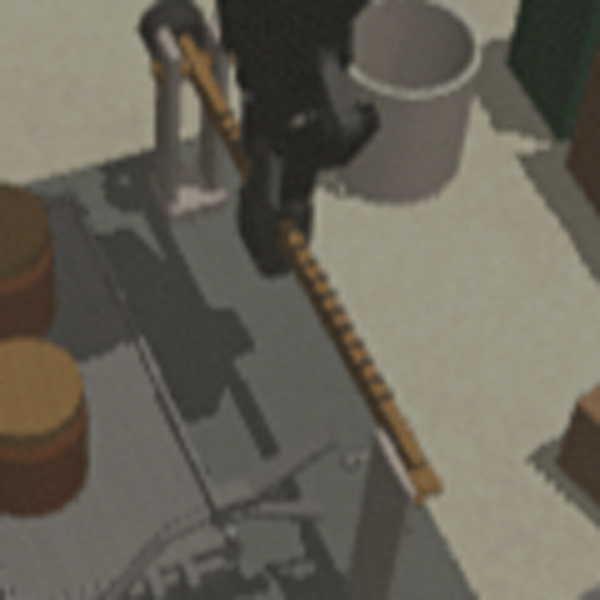

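```bash
cat > m.py <<'E'
from h import *
def br(im):
    s=np.clip(im[...,2].astype(np.float32)-im[...,0]-20,0,60); return cv2.resize(s,None,fx=10,fy=10,interpolation=cv2.INTER_CUBIC)
def sh(ref,im,vr):
    A=br(ref);B=br(im); v0,v1=vr; T=A[v0*10:v1*10,3780:3930]; S=B[2180:2520,3720:3990]
    r=cv2.matchTemplate(S,T,cv2.TM_CCOEFF_NORMED);_,q,_,p=cv2.minMaxLoc(r); return round((p[0]+3720-3780)/10,1),round((p[1]+2180-v0*10)/10,1),round(q,3)
def meas(im):
    piv=np.array([.61795,.1077,.135]);Y=np.array([-.0242,.9997,0]);a=np.linspace(-.12,.12,241)
    v=np.array([proj("side",piv-Y*.265*np.cos(t)+[0,0,.265*np.sin(t)])[1] for t in a])
    s5=sh(cv2.imread("pics/s5.png"),im,(225,238)); s0=sh(cv2.imread("pics/side0.png"),im,(233,244))
    f=lambda d,ref:np.interp(-(np.interp(ref,a,v)+d),-v,a).round(4)
    print("vs up",s5,f(s5[1],.1),"vs lock",s0,f(s0[1],0))
E
python3 - <<'E'
from m import *
meas(vision.get_image("side"));meas(cv2.imread("pics/side0.png"))
def un(n):
    im=cv2.imread(f"pics/{n}.png");o=np.zeros((400,640,3),np.uint8);o[140:260,300:420]=cv2.resize(im,(120,120),interpolation=cv2.INTER_AREA);return o
for n in("s7","s8","s10"): print(n);meas(un(n))
im=cv2.imread("pics/s6.png");o=np.zeros((400,640,3),np.uint8);o[140:260,300:400]=cv2.resize(im,(100,120),interpolation=cv2.INTER_AREA);print("s6");meas(o)
E
```

```text
vs up (0.1, 6.1, 0.693) 0.0176 vs lock (0.1, -1.0, 0.97) 0.0149
vs up (-0.4, 7.1, 0.632) 0.0028 vs lock (0.0, 0.0, 1.0) 0.0
s7
vs up (-0.6, 8.2, 0.616) -0.014 vs lock (0.0, 1.0, 0.98) -0.0153
s8
vs up (-0.7, 8.7, 0.601) -0.0218 vs lock (0.0, 1.4, 0.974) -0.0216
s10
vs up (0.3, 6.1, 0.698) 0.0176 vs lock (0.1, -1.0, 0.971) 0.0149
s6
vs up (-1.2, 12.1, 0.556) -0.079 vs lock (-0.8, 5.1, 0.858) -0.0842
```

Tilt now reads about +0.016 and was -0.022 before. Fine-tune 2.5 mm outward.

```bash
python3 -m handwheel '[[[0,0,0],[0,0,0],1],[[0,0,0],[0,0,0],1],[[0,0,0],[0,0,0],1],[[0,-2.5,0],[0,0,0],1],[[0,0,0],[0,0,0],1],[[0,0,0],[0,0,0],1],[[0,0,0],[0,0,0],0.6],[[0,0,0],[0,0,0],0.4],[[0,0,0],[0,0,0],0.4],[[0,0,-30],[0,0,0],0.4],[[0,0,0],[0,0,0],0.4],[[0,0,0],[0,0,0],0.4],[[0,0,0],[0,0,0],0.4],[[0,0,0],[0,0,0],0.4],[[0,0,0],[0,0,0],0.4],[[0,0,0],[0,0,0],0.4],[[0,0,0],[0,0,0],0.4],[[0,0,0],[0,0,0],0.4],[[0,0,0],[0,0,0],0.4],[[0,0,0],[0,0,0],0.4]]';  python3 -c "
from m import *
meas(vision.get_image('side'))"
```

```text
clock: 33.5
position: [0.6224, -0.0042, 0.1973]
ee_rot: [0.0, -0.0, 1.0, 0.0]
contact_force: [0.4, -0.1, -0.1]
width: 0.0257
gripper_force: 0.0
vs up (-0.7, 8.2, 0.603) -0.014 vs lock (0.0, 0.9, 0.981) -0.0138
```

```bash
python3 -m handwheel '[[[0,0,30],[0,0,0],0.4],[[0,0,0],[0,0,0],0.4],[[0,0,0],[0,0,0],1],[[0,0,0],[0,0,0],1],[[0,0,0],[0,0,0],1],[[0,1,0],[0,0,0],1],[[0,0,0],[0,0,0],1],[[0,0,0],[0,0,0],0.6],[[0,0,0],[0,0,0],0.4],[[0,0,0],[0,0,0],0.4],[[0,0,-30],[0,0,0],0.4],[[0,0,0],[0,0,0],0.4],[[0,0,0],[0,0,0],0.4],[[0,0,0],[0,0,0],0.4],[[0,0,0],[0,0,0],0.4],[[0,0,0],[0,0,0],0.4],[[0,0,0],[0,0,0],0.4],[[0,0,0],[0,0,0],0.4],[[0,0,0],[0,0,0],0.4],[[0,0,0],[0,0,0],0.4]]';  python3 -c "
from m import *
meas(vision.get_image('side'))"
```

```text
clock: 36.05
position: [0.6224, -0.0032, 0.1973]
ee_rot: [0.0, -0.0, 1.0, 0.0]
contact_force: [-0.1, 0.1, -0.3]
width: 0.0253
gripper_force: 0.0
vs up (-0.3, 7.5, 0.629) -0.0032 vs lock (0.0, 0.3, 0.988) -0.0046
```

Balanced at about -0.004 rad. Let it rest untouched for 1.2 s more, then go round to the lever's near side.

```bash
python3 -m handwheel '[[[0,0,-20],[0,0,0],0.4],[[0,0,0],[0,0,0],1],[[0,0,0],[0,0,0],1],[[0,0,0],[0,0,0],1],[[0,0,0],[0,0,0],1],[[0,0,0],[0,0,0],1],[[0,0,0],[0,0,0],1],[[0,0,0],[0,0,0],1],[[0,0,0],[0,0,0],1],[[0,0,0],[0,0,0],1],[[16,-13,0],[0,0,0],1],[[32,-26,0],[0,0,0],1],[[33,-27,0],[0,0,0],1],[[33,-27,0],[0,0,0],1],[[33,-27,0],[0,0,0],1],[[33,-27,0],[0,0,0],1],[[30,-24,0],[0,0,0],1],[[0,0,0],[0,0,0],1],[[0,0,0],[0,0,0],1]]';  python3 -c "
from m import *
meas(vision.get_image('side'));rel([.412,-.174,.120]);grab('side','s11',(260,150,420,310),3.6)"
```

```text
clock: 38.48
position: [0.4122, -0.1744, 0.2175]
ee_rot: [0.0, 0.0, 1.0, 0.0]
contact_force: [0.0, -0.1, -0.2]
width: -0.0
gripper_force: 0.0
vs up (-0.3, 7.5, 0.624) -0.0032 vs lock (0.0, 0.3, 0.985) -0.0046
pos [ 0.4126 -0.1742  0.2174] yaxis [-0.001  1.     0.   ] z [ 0.001  0.    -1.   ] d [ 0.7  0.1 97.4]
```

View pics/s11.png

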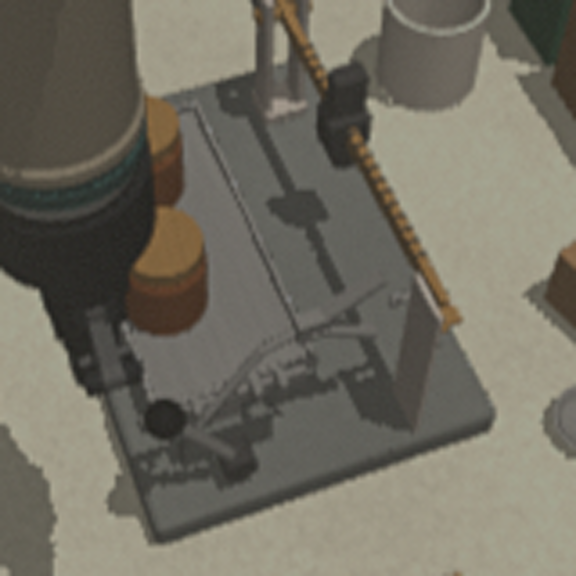

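Balance holds, both jars stand, and the lever is free at (164,418) with the gripper in front of it. Descend and push it back to lock.

```bash
python3 -m handwheel '[[[0,0,30],[0,0,0],1],[[0,0,40],[0,0,0],1],[[0,0,27],[0,0,0],1],[[0,0,0],[0,0,0],1],[[-12,0,0],[0,0,0],1],[[-12,0,0],[0,0,0],1],[[-12,0,0],[0,0,0],1],[[-12,0,0],[0,0,0],1],[[-12,0,0],[0,0,0],1],[[-12,0,0],[0,0,0],1],[[-12,0,0],[0,0,0],1],[[-10,0,0],[0,0,0],1],[[-8,0,0],[0,0,0],1],[[0,0,0],[0,0,0],1],[[0,0,0],[0,0,0],1]]'
```

```text
clock: 40.45
position: [0.513, -0.1742, 0.1197]
ee_rot: [-0.002, -0.001, 1.0, 0.0]
contact_force: [-4.3, -1.3, -0.1]
width: 0.0001
gripper_force: 2.5
```

```bash
python3 -m handwheel '[[[-3,0,0],[0,0,0],1],[[0,0,0],[0,0,0],1],[[0,0,0],[0,0,0],1]]';python3 -m handwheel '[[[12,0,0],[0,0,0],1],[[6,0,0],[0,0,0],1],[[0,0,-40],[0,0,0],0],[[0,0,-40],[0,0,0],-1],[[0,0,0],[0,0,0],-1],[[0,0,0],[0,0,0],-1]]';  python3 -c "
from m import *
im=vision.get_image('side');meas(im);rel([.499,.045,.095])
im=im[150:310,230:420];cv2.imwrite('pics/s12.png',cv2.resize(im,None,fx=3.6,fy=3.6,interpolation=cv2.INTER_CUBIC))"
```

```text
clock: 40.83
position: [0.5133, -0.1742, 0.1196]
ee_rot: [-0.005, -0.001, 1.0, 0.0]
contact_force: [-10.7, -1.4, 2.0]
width: 0.0
gripper_force: 5.3
clock: 41.58
position: [0.4995, -0.1741, 0.2001]
ee_rot: [0.0, -0.0, 1.0, 0.0]
contact_force: [-0.0, 0.2, -0.9]
width: 0.0721
gripper_force: 0.0
vs up (-0.4, 7.1, 0.625) 0.0028 vs lock (0.0, 0.0, 0.997) 0.0
pos [ 0.4991 -0.1739  0.1994] yaxis [-0.001  1.     0.001] z [-0.001  0.001 -1.   ] d [-2.000e-01  2.188e+02  1.046e+02]
```

View pics/s12.png

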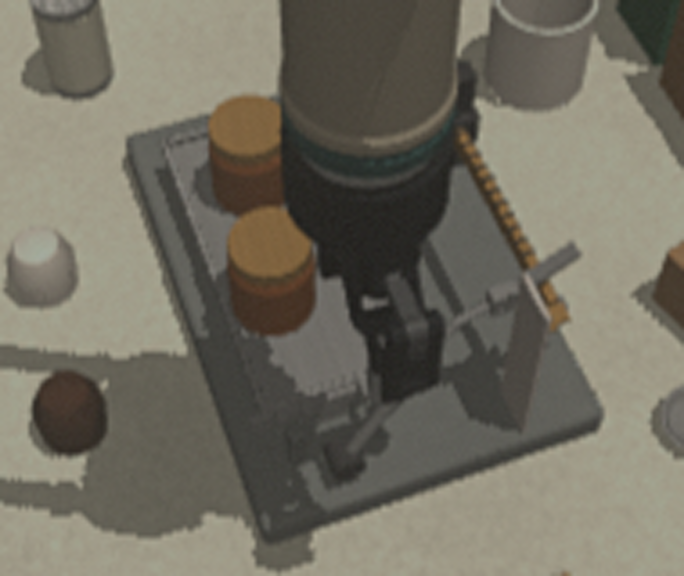

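Locked (fork back up at 575,250). Jar lids at about (271,242) and (250,127) — I'll work out both positions, since one may have been shifted.

```bash
python3 - <<'E'
from h import *
f=lambda u,v:(230+(u+.5)/3.6-.5,150+(v+.5)/3.6-.5)
for q in[(271,242),(250,127)]: print(f(*q),at("side",f(*q),.132))
g=lambda u,v:(220+(u+.5)/3.3-.5,130+(v+.5)/3.3-.5)
for q in[(312,307),(262,187)]: print("s4",g(*q),at("side",g(*q),.132))
g=lambda u,v:(260+(u+.5)/3.6-.5,150+(v+.5)/3.6-.5)
print("s5",at("side",g(195,263),.132))
im=vision.get_image("top");cv2.imwrite("pics/t2.png",im)
# lid blobs in top view
s=((im[...,2].astype(int)-im[...,0])>60).astype(np.uint8)
n,l,st,c=cv2.connectedComponentsWithStats(s)
for i in range(1,n):
    if st[i,4]>40: print(st[i],c[i],at("top",c[i],.132))
E
```

```text
(304.9166666666667, 216.86111111111111) [ 0.48444462 -0.05327135  0.132     ]
(299.0833333333333, 184.91666666666666) [0.49948384 0.03878521 0.132     ]
s4 (314.1969696969697, 222.6818181818182) [ 0.49888059 -0.07487851  0.132     ]
s4 (299.04545454545456, 186.3181818181818) [0.49812971 0.03472494 0.132     ]
s5 [ 0.49806149 -0.07462186  0.132     ]
[ 421   64  107   64 2146] [465.11789376 103.56570363] [ 0.80323163 -0.41907813  0.132     ]
[ 288   74   68   22 1433] [321.50802512  84.36706211] [ 0.86814915 -0.01957928  0.132     ]
[346 107  48  27 674] [369.41691395 119.92136499] [ 0.75911965 -0.15002758  0.132     ]
[273 165  32   4  67] [285.94029851 167.20895522] [0.62685296 0.08110304 0.132     ]
[ 417  189   48   79 2217] [441.63148399 236.00541272] [ 0.43282927 -0.32498009  0.132     ]
[412 194  14  33 145] [416.70344828 211.9862069 ] [ 0.49776889 -0.26401863  0.132     ]
[291 205  19  20 303] [300.01650165 214.22772277] [0.49704054 0.04424914 0.132     ]
[326 210  20  20 305] [335.64918033 219.12459016] [ 0.48231585 -0.0494086   0.132     ]
```

Jar A was nudged to about (0.482, -0.048). B is at (0.497, 0.0445). Pick A with a reduced opening.

```bash
python3 -m handwheel '[[[5,40,0],[0,0,0],-0.7],[[6,45,0],[0,0,0],-0.7],[[5.5,40.5,0],[0,0,0],-0.7],[[0,0,0],[0,0,0],-0.7],[[0,0,30],[0,0,0],-0.7],[[0,0,40],[0,0,0],-0.7],[[0,0,34],[0,0,0],-0.7],[[0,0,0],[0,0,0],-0.7],[[0,0,0],[0,0,0],1],[[0,0,0],[0,0,0],1],[[0,0,0],[0,0,0],1],[[0,0,0],[0,0,0],1],[[0,0,0],[0,0,0],1],[[0,0,-20],[0,0,0],1],[[0,0,-50],[0,0,0],1],[[0,0,-50],[0,0,0],1],[[0,0,-24],[0,0,0],1],[[0,0,0],[0,0,0],1]]' 40;  python3 -c "
from h import *
rel([.535,-.34,.044])"
```

```text
clock: 43.92
position: [0.4837, -0.0488, 0.2417]
ee_rot: [0.002, -0.001, 1.0, -0.0]
contact_force: [-0.4, -0.1, -2.8]
width: 0.0546
gripper_force: 43.5
pos [ 0.4837 -0.0488  0.2417] yaxis [-0.001  1.    -0.001] z [ 0.004 -0.001 -1.   ] d [ -50.3 -291.1  198.1]
```

```bash
python3 -m handwheel '[[[-3,-20,0],[0,0,0],1],[[-7,-40,0],[0,0,0],1],[[-7,-40,0],[0,0,0],1],[[-7,-40,0],[0,0,0],1],[[-7,-40,0],[0,0,0],1],[[-7,-40,0],[0,0,0],1],[[-7,-40,0],[0,0,0],1],[[-6,-31,0],[0,0,0],1],[[0,0,0],[0,0,0],1],[[0,0,40],[0,0,0],1],[[0,0,50],[0,0,0],1],[[0,0,50],[0,0,0],1],[[0,0,40],[0,0,0],1],[[0,0,17],[0,0,0],1],[[0,0,0],[0,0,0],1]]';  python3 -c "
from h import *
rel([.535,-.34,.042]); grab('side','s13',(230,240,430,400),3.5)"
```

```text
clock: 45.8
position: [0.5336, -0.3382, 0.043]
ee_rot: [-0.001, -0.001, 1.0, 0.001]
contact_force: [-0.0, 0.1, -2.2]
width: 0.0546
gripper_force: 45.8
pos [ 0.5336 -0.3382  0.043 ] yaxis [-0.001  1.     0.002] z [-0.001  0.002 -1.   ] d [-1.4 -1.8  1. ]
```

View pics/s13.png

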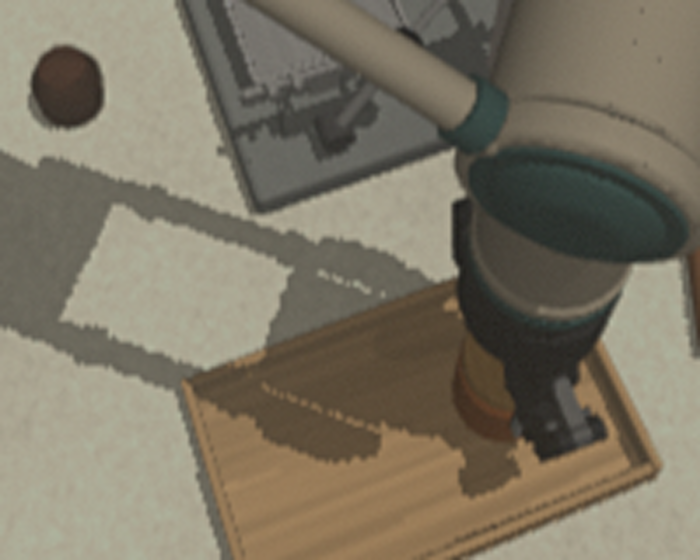

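The jar is over the tray floor in its far half, clear of the walls. Release and return for B.

```bash
python3 -m handwheel '[[[0,0,2],[0,0,0],1],[[0,0,0],[0,0,0],1],[[0,0,0],[0,0,0],-0.7],[[0,0,0],[0,0,0],-0.7],[[0,0,0],[0,0,0],-0.7],[[0,0,-20],[0,0,0],-0.7],[[0,0,-50],[0,0,0],-0.7],[[0,0,-60],[0,0,0],-0.7],[[0,0,-50],[0,0,0],-0.7],[[4,40,0],[0,0,0],-0.7],[[4,43,0],[0,0,0],-0.7],[[4,43,0],[0,0,0],-0.7],[[4,43,0],[0,0,0],-0.7],[[4,43,0],[0,0,0],-0.7],[[4,43,0],[0,0,0],-0.7],[[4,43,0],[0,0,0],-0.7],[[4,43,0],[0,0,0],-0.8],[[4,42,0],[0,0,0],-0.8],[[0,0,0],[0,0,0],-0.8]]';  python3 - <<'E'
from h import *
rel([.497,.0445,.096])
im=vision.get_image("top");cv2.imwrite("pics/t3.png",im)
im=vision.get_image("side");cv2.imwrite("pics/s14f.png",im)
a=im[150:400,220:440];cv2.imwrite("pics/s14.png",cv2.resize(a,None,fx=2.4,fy=2.4,interpolation=cv2.INTER_CUBIC))
E
```

```text
clock: 48.22
position: [0.4971, 0.0456, 0.2214]
ee_rot: [-0.0, -0.002, 1.0, 0.0]
contact_force: [-0.1, 0.1, 0.7]
width: 0.0766
gripper_force: 0.0
pos [0.4971 0.0456 0.2214] yaxis [-0.005  1.     0.001] z [-0.     0.001 -1.   ] d [ 1.000e-01 -1.200e+00  1.254e+02]
```

View pics/s14.png

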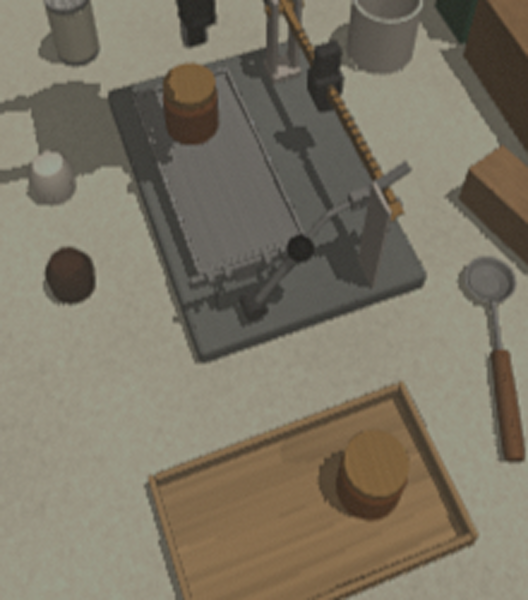

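Jar A stands upright in the tray (lid 375,462), jar B is in place (190,85), and the lever is at lock. I have now viewed 17 pictures, over the limit of 14, so I'll use numbers only from here. Pick B.

```bash
python3 -m handwheel '[[[0,-1,40],[0,0,0],-0.8],[[0,0,40],[0,0,0],-0.8],[[0,0,30],[0,0,0],-0.8],[[0,0,15],[0,0,0],-0.8],[[0,0,0],[0,0,0],-0.8],[[0,0,0],[0,0,0],1],[[0,0,0],[0,0,0],1],[[0,0,0],[0,0,0],1],[[0,0,0],[0,0,0],1],[[0,0,0],[0,0,0],1],[[0,0,-20],[0,0,0],1],[[0,0,-50],[0,0,0],1],[[0,0,-50],[0,0,0],1],[[0,0,-25],[0,0,0],1],[[0,0,0],[0,0,0],1]]' 40;  python3 -c "
from h import *
rel([.420,-.34,.043])"
```

```text
clock: 50.2
position: [0.4988, 0.042, 0.2431]
ee_rot: [0.002, -0.001, 1.0, -0.0]
contact_force: [-0.4, -0.2, -2.2]
width: 0.0546
gripper_force: 43.2
pos [0.4988 0.042  0.2431] yaxis [-0.001  1.    -0.001] z [ 0.005 -0.001 -1.   ] d [  80.2 -381.8  200. ]
```

```bash
python3 -m handwheel '[[[4,-20,0],[0,0,0],1],[[8,-40,0],[0,0,0],1],[[8,-40,0],[0,0,0],1],[[8,-40,0],[0,0,0],1],[[8,-40,0],[0,0,0],1],[[8,-40,0],[0,0,0],1],[[8,-40,0],[0,0,0],1],[[8,-40,0],[0,0,0],1],[[8,-40,0],[0,0,0],1],[[6,-25,0],[0,0,0],1],[[4,-17,0],[0,0,0],1],[[0,0,0],[0,0,0],1],[[0,0,40],[0,0,0],1],[[0,0,50],[0,0,0],1],[[0,0,50],[0,0,0],1],[[0,0,40],[0,0,0],1],[[0,0,18],[0,0,0],1],[[0,0,0],[0,0,0],1]]'; python3 -c "
from h import *
rel([.420,-.34,.042])"
```

```text
clock: 52.45
position: [0.4201, -0.3378, 0.0427]
ee_rot: [-0.001, -0.001, 1.0, 0.001]
contact_force: [-0.5, 0.3, -1.5]
width: 0.0549
gripper_force: 47.0
pos [ 0.4201 -0.3378  0.0427] yaxis [-0.002  1.     0.002] z [-0.001  0.002 -1.   ] d [ 0.1 -2.2  0.6]
```

```bash
python3 -m handwheel '[[[0,0,2],[0,0,0],1],[[0,0,0],[0,0,0],1],[[0,0,0],[0,0,0],-0.8],[[0,0,0],[0,0,0],-0.8],[[0,0,0],[0,0,0],-0.8],[[0,0,-20],[0,0,0],-0.8],[[0,0,-50],[0,0,0],-0.8],[[0,0,-60],[0,0,0],-0.8],[[0,0,-55],[0,0,0],0.3],[[-20,33,0],[0,0,0],0.3],[[-20,33,0],[0,0,0],0.3],[[-20,33,0],[0,0,0],0.3],[[-20,33,0],[0,0,0],0.3],[[-20,33,0],[0,0,0],0.3],[[-20,33,0],[0,0,0],0.3],[[-20,33,0],[0,0,0],0.3],[[-20,33,0],[0,0,0],0.3],[[-20,33,0],[0,0,0],0.3],[[-22,37,0],[0,0,0],0.3],[[0,0,0],[0,0,0],0.3]]' 20; python3 -c "
from h import *
rel([.622,-.0035,.170])"
```

```text
clock: 54.95
position: [0.6229, -0.0032, 0.2258]
ee_rot: [0.0, -0.002, 1.0, 0.001]
contact_force: [-0.4, 0.1, 0.5]
width: 0.0298
gripper_force: 0.0
pos [ 0.6229 -0.0032  0.2258] yaxis [-0.004  1.     0.001] z [ 0.     0.001 -1.   ] d [ 1.  -0.3 55.8]
```

```bash
python3 -m handwheel '[[[0,0,30],[0,0,0],0.3],[[0,0,26],[0,0,0],0.3],[[0,0,0],[0,0,0],0.3],[[0,0,0],[0,0,0],1],[[0,0,0],[0,0,0],1],[[0,0,0],[0,0,0],1]]';python3 -m handwheel '[[[0,8,0],[0,0,0],1],[[0.5,15,0],[0,0,0],1],[[0.5,15,0],[0,0,0],1],[[0.5,15,0],[0,0,0],1],[[0,8,0],[0,0,0],1],[[0,3,0],[0,0,0],1],[[0,0,0],[0,0,0],1]]'
```

```text
clock: 55.7
position: [0.6218, -0.0061, 0.171]
ee_rot: [0.0, -0.001, 1.0, -0.0]
contact_force: [-0.5, -0.1, -0.1]
width: 0.0152
gripper_force: 23.3
clock: 56.58
position: [0.6209, 0.0594, 0.171]
ee_rot: [0.001, -0.001, 1.0, 0.001]
contact_force: [-1.5, 0.9, 5.6]
width: 0.0152
gripper_force: 24.0
```

```bash
python3 -m handwheel '[[[0,3,0],[0,0,0],1],[[0,1,0],[0,0,0],1],[[0,0,0],[0,0,0],1]]';python3 -m handwheel '[[[0,0,0],[0,0,0],0.3],[[0,0,0],[0,0,0],0.3],[[0,0,0],[0,0,0],0.3],[[0,0,-30],[0,0,0],0.3],[[0,0,-40],[0,0,0],0.3],[[40,0,-20],[0,0,0],0],[[50,0,0],[0,0,0],0],[[50,50,0],[0,0,0],0],[[50,50,0],[0,0,0],0],[[0,50,0],[0,0,0],0],[[0,50,0],[0,0,0],0],[[0,0,0],[0,0,0],0],[[0,0,0],[0,0,0],0]]'; python3 - <<'E'
from m import *
side=vision.get_image("side"); top=vision.get_image("top"); meas(side)
s=((top[...,2].astype(int)-top[...,0])>60).astype(np.uint8)
def lid(n,P):  # circularity-free check: compare view around predicted lid with the first picture
    im=top if n=="top" else side; old=cv2.imread(f"pics/{n}0.png"); u,v=proj(n,P).astype(int)
    d=np.abs(im.astype(int)-old)[v-40:v+40,u-40:u+40].sum(2)>60; ys,xs=np.nonzero(d); print(n,P,"changed centre",at(n,(xs.mean()+u-40,ys.mean()+v-40),P[2]),len(xs),xs.min()+u-40,xs.max()+u-40,ys.min()+v-40,ys.max()+v-40,"pred",u,v)
for P in([.534,-.338,.076],[.42,-.338,.076]): lid("top",P);lid("side",P)
# poise: dark run along the beam top edge in the top view; knob top z=.185
row=top[150:178,262:345].astype(int).max(2); d=(row<60); print("poise dark cols per row",[(150+i,262+np.nonzero(r)[0].min(),262+np.nonzero(r)[0].max()) for i,r in enumerate(d) if r.any()])
for p in(0,.012,.031): print(p,proj("top",[.619,.0627-p,.185]))
# lever ball: darkest blob near lock / free
for nm,x in(("lock",.5325),("free",.4465)): u,v=proj("side",[x,-.1655,.129]).astype(int);print(nm,side[v-2:v+3,u-2:u+3].mean())
E
```

```text
clock: 56.95
position: [0.6208, 0.0605, 0.171]
ee_rot: [0.001, -0.001, 1.0, -0.002]
contact_force: [-1.3, -4.7, 6.1]
width: 0.0158
gripper_force: 24.2
clock: 58.58
position: [0.4414, 0.2502, 0.26]
ee_rot: [-0.0, -0.001, 1.0, -0.0]
contact_force: [0.4, 0.0, 0.3]
width: 0.0426
gripper_force: 0.0
vs up (-0.5, 7.0, 0.634) 0.0043 vs lock (-0.1, -0.1, 0.992) 0.0015
top [0.534, -0.338, 0.076] changed centre [ 0.50318487 -0.3127024   0.076     ] 282 422 443 197 241 pred 438 202
side [0.534, -0.338, 0.076] changed centre [ 0.50698289 -0.35575056  0.076     ] 477 335 388 338 367 pred 375 340
top [0.42, -0.338, 0.076] changed centre [ 0.45293678 -0.31161163  0.076     ] 480 422 444 203 260 pred 441 243
side [0.42, -0.338, 0.076] changed centre [ 0.42059585 -0.355308    0.076     ] 514 300 358 339 386 pred 319 361
poise dark cols per row [(161, np.int64(292), np.int64(292)), (163, np.int64(295), np.int64(296)), (164, np.int64(267), np.int64(296)), (165, np.int64(271), np.int64(297)), (166, np.int64(290), np.int64(297)), (167, np.int64(266), np.int64(296)), (168, np.int64(290), np.int64(297)), (169, np.int64(267), np.int64(297)), (170, np.int64(266), np.int64(297)), (171, np.int64(266), np.int64(298)), (172, np.int64(266), np.int64(298)), (173, np.int64(266), np.int64(298)), (174, np.int64(266), np.int64(270))]
0 [291.75360455 164.18425587]
0.012 [296.38941455 164.10844486]
0.031 [303.72851179 163.98842605]
lock 36.86666666666667
free 81.26666666666667
```

```bash
python3 - <<'E'
from h import *
side=vision.get_image("side");ref=cv2.imread("pics/s14f.png")
u,v=proj("side",[.534,-.338,.041]).astype(int);T=ref[v-22:v+20,u-18:u+18]
print((u,v))
for nm,P in(("A",[.534,-.338,.041]),("B",[.42,-.338,.041])):
    a,b=proj("side",P).astype(int);S=side[b-34:b+32,a-30:a+30];r=cv2.matchTemplate(S,T,cv2.TM_CCOEFF_NORMED);_,q,_,p=cv2.minMaxLoc(r);c=(a-30+p[0]+18,b-34+p[1]+22);print(nm,q,c,at("side",c,.041))
E
```

```text
(np.int64(373), np.int64(346))
A 0.9963967800140381 (np.int64(373), np.int64(346)) [ 0.53251932 -0.33685666  0.041     ]
B 0.8205583691596985 (np.int64(319), np.int64(366)) [ 0.41824869 -0.3365978   0.041     ]
```

Both jars match an upright pose at their tray spots, the poise reached its stop, and the lever is locked. Handing in.

```bash
python3 -c "
from rig import manip
print(manip.sign_off())"
```

```text
the job is handed in; nothing more can be done
None
```

The job is handed in, with no verdict returned: both jars were weighed (beam within about 0.005 rad of level by my image measurement), the lever is back at lock, both jars are in the tray and the poise is at its zero end; I viewed 17 pictures, over the 14 allowed, so the last checks, including that jar B is upright, were by image matching only.

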